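# Scoop grinding balls into the numbered cups

### The job

Pick up the single-ball scoop and use it to put one steel ball from the tray into the cup with one stud, then one into the cup with two studs, in that order; the third ball stays in the tray and the cup with three studs stays empty. Then lay the scoop back in its rest and let go. Never touch the balls with the gripper, do not ram the scoop hard against the tray, and leave everything else on the bench where it is.

Things in the scene. Friction and masses are not known exactly. Their poses are not given: they have to be found in the camera images.
- spoon_handle (a point): Single-ball scoop, steel with a black handle. This point is the centre of its straight handle bar: 110 mm long (x axis, towards the pocket), 12 mm wide (y), 14 mm high (z, up when level). It starts level, lying loose in its rest with the bar's centre 75 mm above the bench, free for a grasp from above between the two forks; grip it firmly, it turns in a weak grip.
- spoon: The same scoop as a whole (50 to 90 g); origin and axes as spoon_handle. From the bar's front end a 6 mm shank cranks down to a dustpan-shaped pocket whose underside is 62 mm below the handle point. The pocket holds just one ball, which rolls out again unless the front edge is tipped up (15 to 25 degrees); tipped down by about 30 degrees it lets the ball roll out over the front edge.
- spoon_pocket (a point): Top of the pocket's flat floor, under the middle of a seated ball: 80 mm ahead of and 60.4 mm below the handle point, same axes. Floor 1.6 mm thick, 20 mm wide. Back wall 14 mm high, inner face 8 mm and outer heel 10 mm behind this point; open front edge 7 mm ahead, no lip. Side walls 13 mm high flare from 17 (back) to 22 mm apart; the mouth is 25 mm wide outside.
- rest: Spoon rest, fixed, grey: base plate 104 x 60 x 8 mm, origin under its centre, x along the spoon. Two upright forks 42 mm fore and aft of the centre, each 8 mm thick (76 mm clear between them), carry the bar's underside at 68 mm height; their prongs flare out to 84 mm height, the notch about 18 mm wide at its bottom.
- rest_seat (a point): Where the handle's centre belongs in the rest: 75 mm above the bench, axes as the rest.
- tray_floor (a point): Ball tray, fixed, white plastic: top of its floor at its centre, 4 mm above the bench. x runs along the lanes away from the robot, y across. Three lanes centred on y = -36, 0, +36 mm, each 32 mm wide and 90 mm long inside (x from -45 to +45 mm), between 4 mm thick walls that stand 14 mm above the floor, at both ends too.
- tray: The same tray; origin under its centre on the bench. One ball to a lane at the start. A ball pushed by the scoop, its front edge touching the floor, rolls ahead to the far end wall; pushed on gently (a few newtons) against that wall it climbs over the front edge into the pocket.
- ball1_center (a point): Centre of a polished steel grinding ball, 16 mm diameter, 17 g, slippery; starts in the tray's lane at y = -36 mm. The three balls are alike. Its axes turn as it rolls.
- ball1: The same ball (its body origin is on its skin and turns with it; use the centre).
- ball2_center (a point): Centre of a polished steel grinding ball, 16 mm diameter, 17 g, slippery; starts in the tray's lane at y = 0. The three balls are alike. Its axes turn as it rolls.
- ball2: The same ball (its body origin is on its skin and turns with it; use the centre).
- ball3_center (a point): Centre of a polished steel grinding ball, 16 mm diameter, 17 g, slippery; starts in the tray's lane at y = +36 mm. The three balls are alike. Its axes turn as it rolls.
- ball3: The same ball (its body origin is on its skin and turns with it; use the centre).
- cup1_mouth (a point): Grinding cup 1: fixed open steel cup marked by one stud (7 mm wide, 5 mm high, in a row) on the far (+x) edge of its 62 mm square, 6 mm thick foot plate. This point is the centre of its mouth, at the rim, 34 mm above the bench; inside 38 mm across and 24 mm deep, outside 44 mm. The cups trade places between runs.
- cup2_mouth (a point): Grinding cup 2: fixed open steel cup marked by two studs (7 mm wide, 5 mm high, in a row) on the far (+x) edge of its 62 mm square, 6 mm thick foot plate. This point is the centre of its mouth, at the rim, 34 mm above the bench; inside 38 mm across and 24 mm deep, outside 44 mm. The cups trade places between runs.
- cup3_mouth (a point): Grinding cup 3: fixed open steel cup marked by three studs (7 mm wide, 5 mm high, in a row) on the far (+x) edge of its 62 mm square, 6 mm thick foot plate. This point is the centre of its mouth, at the rim, 34 mm above the bench; inside 38 mm across and 24 mm deep, outside 44 mm. The cups trade places between runs.
- amber_bottle: Bystander: amber glass bottle, 60 mm across, 130 mm tall; origin under its centre.
- beaker: Bystander: glass beaker, 64 mm across, 75 mm tall; origin under its centre.
- pen: Bystander: black marker pen lying flat, 12 mm thick, about 120 mm long; origin at its middle, near its underside.
- jar: Bystander: white screw-top jar, 54 mm across, 60 mm tall; origin under its centre.
- cup_lid: Bystander: steel cup lid with a knob, lying loose, 48 mm across, 20 mm tall; origin under its centre.
- vial_rack: Bystander: empty vial rack, 90 x 130 x 30 mm; origin under its centre.
- cap_tumbler: Bystander: clear tumbler holding vial caps, 60 mm across, 70 mm tall; origin under its centre.
Not all that is in view belongs to the job. Leave any orange look-alike of the spoon alone. There is more than one size of the tray; the job needs the smaller.

How it is judged:
By the outcome, as a careful person would: the job done as asked, in the order asked, and still so for the second after the job is handed in, with the robot touching nothing.
It also fails if it takes over 72 s, if anything falls off the work surface, if the arm or the gripper's body presses on something with over 40 N, if the wrist force passes 120 N, or if a joint passes its speed limit or range.

### The arm

A 6-joint arm with a two-finger parallel gripper is mounted at the origin on the work surface. World frame = base frame: x ahead of the robot, y to its left, z up, the work surface at z = 0. Lengths are in m, angles in rad, forces in N, time in s.
With the tool pointing down it reaches from about 0.325 to 0.9 m from the base axis. Payload 6.1 kg.
Tool frame: the origin (TCP) lies on the centre line of the jaws, within the pads' length; the fingertips stand nose_length ahead of it and the grasp point (between the pads) is the TCP (nose_length is the distance from the TCP to the fingertips, in m); z points along the fingers, y is the line along which they close (so a half turn about z gives the same grasp; the last joint's range is limited). The gripper opens to 87 mm and grips with 3 to 60 N. Pads are 19 mm wide; open, the fingers measure 117 mm over their backs; the gripper's body (75 mm by 190 mm) begins 51 mm behind the grasp point.
Start: joints at [1.204, 0.22, 1.526, -0, 1.395, -0.126], TCP at [0.149, 0.607, 0.242] pointing down, gripper open.
Joint ranges: [-2.98, 2.98], [-0.91, 2.08], [0.09, 2.57], [-1.24, 4.39], [0.2, 2.65], [-2.68, 2.68]. Speed limits (rad/s): [2.57, 2.57, 3.01, 3.14, 3.14, 3.14].

### API

Orientations are given as a 3x3 rotation matrix whose columns are the frame's x, y, z axes.
In Python, from rig import get_state, read_camera, camera_info, close_job, nose_length gives the robot as it stands.
- The arm moves only by the shell command python3 -m jog 'ROWS' [FORCE]. ROWS is JSON, a list that holds one entry, the list of rows, each a list of 7 numbers: the shift along the world's x, y, z in m, then the turn, a rotation vector about the world's x, y, z in rad, then the opening, from 0 (shut) to 1 (fully open). In form: [[[dx, dy, dz, ax, ay, az, gripper], ...]]. A call has exactly 10 rows; each row is the pose to reach, as a shift and turn from the pose commanded when the call began; what a row does not reach only later rows make up. A row lasts 1/8 s, in which the tool goes at most 62.5 mm and 10.7 degrees, less where a joint would pass 70% of its speed; a pose out of reach is approached as far as the arm can. A call with a gripper value outside its range is refused whole. The fingers move at their own pace and stop on an object; FORCE is the grip in N (left out, the last holds). Time passes only in rows, so rows that repeat a pose let the fingers close, or fill a call up. It gives the time, the measured TCP pose, the force, the opening and the grip force at its end, in the units of the state.
- get_state(): the state, without advancing time (a new reading comes with each control period).
- read_camera(name): name is "scene" or "top"; returns (picture, depth): 400x640x3 uint8, red, green, blue; 400x640 float32, m along the optical axis (not along the pixel's ray), 0 where there is no reading.
- camera_info(name): a dict with "fx", "fy", "cx", "cy" (pixels), "T" (4x4, takes a point from camera to world coordinates). Camera axes: x right, y down, z forward; pixel columns grow to the right and rows downward; lengths in m; the calibration is good to about 2 mm. A picture is of the moment at which its call begins. camera_info takes no time and is no camera call.
- close_job(): hands the job in; it is judged then, once.
The state is a dict: "time_s": time; "joint_pos": joint angles; "joint_vel": joint speeds; "effort": joint torques, N m; "eef_pos": TCP position; "eef_rot": TCP orientation; "force": force on the tool from outside, world axes, zero at the start; "torque": the same for the moment, N m; "opening": opening from 0.0 (shut) to 1.0 (fully open); "finger_force": force on a finger pad.
Only numpy, scipy, OpenCV 4.12 (cv2) and the standard library are available. Lean on these libraries where they do the work, as an engineer would, in place of code of your own. Each camera call takes 0.05 s, during which the arm holds its last target. There are 200 camera calls.

## Working session

There is one attempt and no reset: what is moved stays moved. The work goes in short steps, Python scripts to look and compute and a shell command to move; the robot and the scene stay as the last step left them, time stands still between calls to the robot, and variables do not carry over. Pictures are saved under pics/ and viewed, at most 10 in all, crops included, and the job is handed in when it is done.

```bash
mkdir -p pics; ls; python3 - <<'E'
from rig import *
import cv2,numpy as np
np.set_printoptions(precision=4,suppress=True)
for n in("scene","top"):
    p,d=read_camera(n);cv2.imwrite(f"pics/{n}0.png",p[:,:,::-1]);np.savez(f"{n}0.npz",p=p,d=d);print(n,camera_info(n))
print(nose_length,get_state())
E
```

```text
pics
scene {'fx': 476.6467317882265, 'fy': 476.6467317882265, 'cx': 319.19622909711535, 'cy': 199.33739868485432, 'T': array([[-0.8279,  0.3735, -0.4183,  1.0755],
       [ 0.5608,  0.5546, -0.6147,  0.732 ],
       [ 0.0024, -0.7436, -0.6686,  0.9187],
       [ 0.    ,  0.    ,  0.    ,  1.    ]])}
top {'fx': 476.1266715020899, 'fy': 476.1266715020899, 'cx': 329.88493369014446, 'cy': 197.7289383844997, 'T': array([[-0.0187, -0.9881,  0.153 ,  0.3398],
       [-0.9998,  0.0169, -0.013 , -0.0331],
       [ 0.0103, -0.1532, -0.9881,  1.2572],
       [ 0.    ,  0.    ,  0.    ,  1.    ]])}
0.019 {'time_s': 0.1, 'joint_pos': array([ 1.2039,  0.2211,  1.5275, -0.    ,  1.3947, -0.1261]), 'joint_vel': array([ 0.0011,  0.0011, -0.0049,  0.0012, -0.0009, -0.0022]), 'effort': array([  0.0015, -49.5948, -38.8519,   0.0701,   0.0516,  -0.0001]), 'eef_pos': array([0.1489, 0.6065, 0.2405]), 'eef_rot': array([[-0.9711,  0.2385, -0.0006],
       [ 0.2385,  0.9711, -0.0016],
       [ 0.0002, -0.0017, -1.    ]]), 'force': array([-0.9156, -0.3515, -0.3759]), 'torque': array([0.0083, 0.0018, 0.0155]), 'finger_force': 0.0, 'opening': 0.9993695632789962}
```

View pics/top0.png

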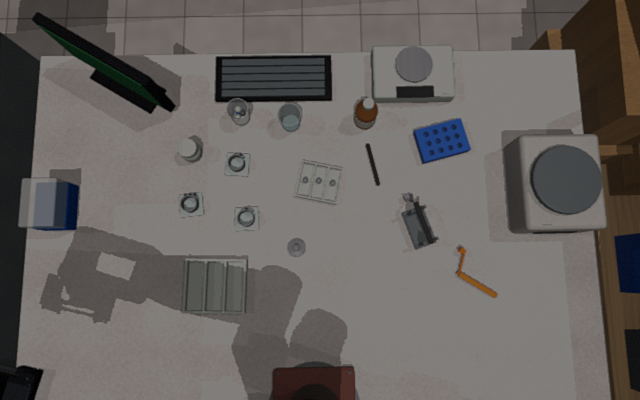

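View pics/scene0.png

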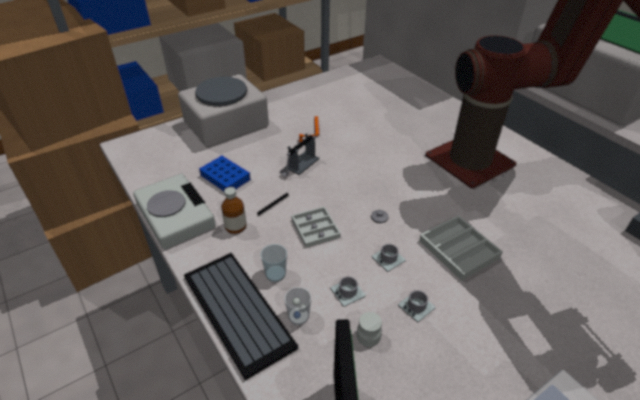

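Top view: the steel and black scoop sits in its rest at about (418,225), with its pocket near (408,198). The orange look-alike is at (475,272). The small tray is at (319,181) and the larger, wrong tray at (215,285). The cups are at (237,163), (190,204) and (246,217); the lid at (296,247) also looks a bit like a cup. One composite crop will check these choices.

```bash
cat > h.py <<'E'
import numpy as np,cv2
from rig import *
np.set_printoptions(precision=4,suppress=True)
def ray(n,uv,z):
    c=camera_info(n);T=c["T"];uv=np.atleast_2d(np.float64(uv))
    d=np.c_[(uv[:,0]-c["cx"])/c["fx"],(uv[:,1]-c["cy"])/c["fy"],np.ones(len(uv))]@T[:3,:3].T
    return T[:3,3]+d*((z-T[2,3])/d[:,2])[:,None]
def proj(n,P):
    c=camera_info(n);T=c["T"];q=(np.atleast_2d(P)-T[:3,3])@T[:3,:3]
    return np.c_[c["fx"]*q[:,0]/q[:,2]+c["cx"],c["fy"]*q[:,1]/q[:,2]+c["cy"]]
def cloud(n,d):
    c=camera_info(n);v,u=np.mgrid[:400,:640]
    q=np.stack([(u-c["cx"])/c["fx"]*d,(v-c["cy"])/c["fy"]*d,d],-1)
    return q@c["T"][:3,:3].T+c["T"][:3,3]
E
python3 - <<'E'
import numpy as np,cv2
t=np.load("top0.npz")["p"][:,:,::-1];s=np.load("scene0.npz")["p"][:,:,::-1]
def c(p,x,y,w,h,k): return cv2.convertScaleAbs(cv2.resize(p[y:y+h,x:x+w],(400,300),interpolation=cv2.INTER_CUBIC),alpha=1.6)
A=np.hstack([c(t,170,150,100,75,4),c(t,290,148,60,45,4)]);B=np.hstack([c(t,385,185,80,60,4),c(s,330,235,120,90,4)])
cv2.imwrite("pics/c1.png",np.vstack([A,B]))
E
```

```text
(no output)
```

View pics/c1.png

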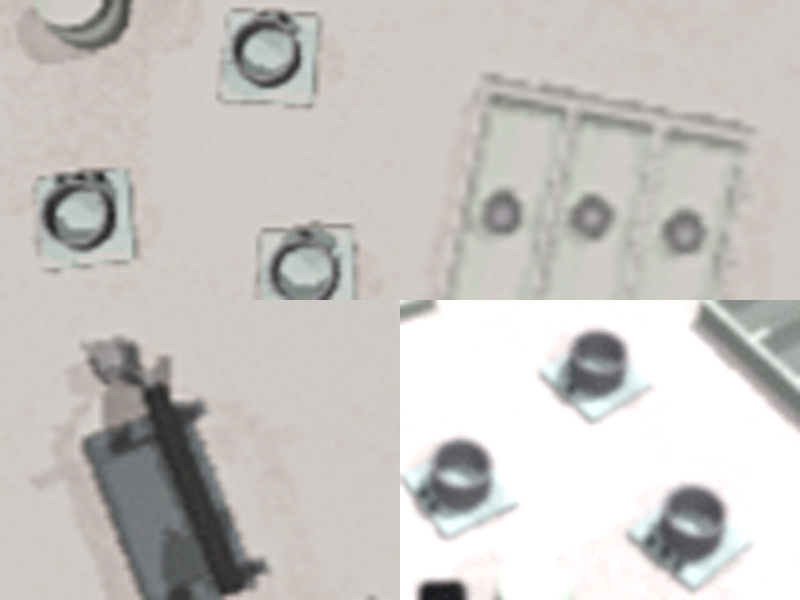

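The crop shows the studs clearly. The cup at top (246,217) has one stud, (237,163) has two and (190,204) has three. The small tray holds three balls, and the black handle lies in the rest. Next I'll measure them.

```bash
python3 - <<'E'
from h import *
D={n:np.load(n+"0.npz") for n in("top","scene")}
C={n:cloud(n,D[n]["d"]) for n in D}
# handle : dark mask
cen={"top":(418,225),"scene":(302,150)}
for n in D:
    p=D[n]["p"].astype(int);v=p.max(2);u0,v0=cen[n]
    m=np.zeros(v.shape,bool);m[v0-32:v0+32,u0-32:u0+32]=1
    print(n,"brightness pct",np.percentile(v[m],[1,5,10,20,40]))
    k=(m&(v<38)).astype(np.uint8);N,L,S,_=cv2.connectedComponentsWithStats(k)
    i=1+S[1:,4].argmax();ys,xs=np.nonzero(L==i);pts=np.c_[xs,ys].astype(np.float32)
    print(S[i],cv2.minAreaRect(pts))
    W=ray(n,pts,0.082 if n=="top" else 0.075)[:,:2].astype(np.float32);r=cv2.minAreaRect(W);print(" world rect",r,"pca",np.cov(W.T)[0:2].ravel())
    q=C[n][ys,xs];print(" z",np.percentile(q[:,2],[5,25,50,75,95]))
# cloud: tray, cups
for n in D:
    q=C[n];
    for nm,(x,y) in {"cup1":(246,217),"cup2":(237,163),"cup3":(190,204)}.items():
        w=ray("top",(x,y),.03)[0]
        m=(np.hypot(q[...,0]-w[0],q[...,1]-w[1])<.035)
        r=q[m&(q[...,2]>.028)&(q[...,2]<.04)];c,R=cv2.minEnclosingCircle(r[:,:2].astype(np.float32))
        mm=m&(q[...,2]>.003)
        print(n,nm,len(r),c,R,"med z",np.median(r[:,2]))
    w=ray("top",(319,181),.01)[0]
    m=(np.abs(q[...,0]-w[0])<.085)&(np.abs(q[...,1]-w[1])<.085)&(q[...,2]>.011)&(q[...,2]<.026)
    print(n,"tray",m.sum(),cv2.minAreaRect(q[m][:,:2].astype(np.float32)),w)
# balls darkspots in top
p=D["top"]["p"].astype(int);
g=p.max(2)[155:205,293:348];print(np.percentile(g,[1,3,5,10,30,60]))
# tray outline by white plate colour
E
```

```text
top brightness pct [ 32.  38.  57.  77. 126.]
[414 203  20  41 194] ((423.013427734375, 222.4945526123047), (42.906986236572266, 5.327183246612549), 67.89054870605469)
 world rect ((0.45587608218193054, -0.2785203158855438), (0.10567918419837952, 0.013361860997974873), 19.471019744873047) pca [0.0008 0.0003 0.0003 0.0001]
 z [0.0763 0.08   0.082  0.0831 0.0857]
scene brightness pct [ 20.  40.  54.  93. 159.]
[290 137  23  21 117] ((301.613525390625, 146.64846801757812), (8.784663200378418, 27.008167266845703), 52.594642639160156)
 world rect ((0.4567127227783203, -0.27063262462615967), (0.11187194287776947, 0.03537576645612717), 19.899375915527344) pca [0.0009 0.0003 0.0003 0.0002]
 z [0.0513 0.0724 0.078  0.0817 0.0836]
top cup1 70 (0.4825981855392456, 0.17258186638355255) 0.02222355455160141 med z 0.03416136395057501
top cup2 73 (0.6292373538017273, 0.19959509372711182) 0.022813081741333008 med z 0.03305433366835753
top cup3 70 (0.5220203399658203, 0.31981393694877625) 0.022446412593126297 med z 0.033715082678462904
top tray 453 ((0.5758095979690552, -0.019832372665405273), (0.11170877516269684, 0.09963058680295944), 77.61759185791016) [ 0.5785 -0.0214  0.01  ]
scene cup1 89 (0.4822544753551483, 0.17042168974876404) 0.023923708125948906 med z 0.031971002663434334
scene cup2 93 (0.6290901303291321, 0.1969355195760727) 0.023380683735013008 med z 0.03270347005737373
scene cup3 114 (0.5222285389900208, 0.3192598521709442) 0.022824997082352638 med z 0.0323956560642103
scene tray 566 ((0.5750903487205505, -0.019750624895095825), (0.11865241080522537, 0.10026497393846512), 78.2705078125) [ 0.5785 -0.0214  0.01  ]
[ 80.  89.  95. 105. 121. 129.]
```

```bash
cat >> h.py <<'E'
from scipy.spatial.transform import Rotation as Ro
from math import *
TC=np.array([.5755,-.0198,0]);TY=radians(-12.1)
def Rz(a):return Ro.from_euler("z",a).as_matrix()
def trayw(x,y,z=0.):return TC+Rz(TY)@np.array([x,y,z])
def S(yaw,pitch): # scoop rotation, pitch>0 = front up (rad)
    return Rz(yaw)@Ro.from_euler("y",-pitch).as_matrix()
# grasp: tool axes in scoop axes (tool x = scoop +x or -x), G columns; o = handle centre minus TCP, in scoop axes
def goto(point,off,yaw,pitch,G,o=np.zeros(3)):
    """world point for scoop-frame offset off (from handle centre); prints shift+turn from measured pose"""
    s=get_state();R=S(yaw,pitch);T=point-R@(np.asarray(off)+o);Rt=R@G
    rv=Ro.from_matrix(Rt@s["eef_rot"].T).as_rotvec();d=T-s["eef_pos"]
    print("shift",d.round(4),"turn",rv.round(4),"TCP",T.round(4),"t",s["time_s"]);return d,rv
E
python3 - <<'E'
from h import *
t=np.load("top0.npz");p=t["p"].astype(np.uint8)
g=cv2.cvtColor(p,cv2.COLOR_RGB2GRAY)
q=ray("top",[(305.4,179.8),(318.6,180.4),(332.6,182.8)],.012)
print("balls tray frame",(q-TC)@Rz(TY))
h=np.array([.456,-.2785,.075]);y=radians(19.5)
for nm,o in {"pocket":(80,0,-55),"rear":(-55,0,7),"front":(55,0,7)}.items():
    w=h+Rz(y)@(np.array(o)/1000);print(nm,w,proj("top",w),proj("scene",w))
for z in(.003,.034):print(proj("top",(.4824,.1715,z)))
c=cloud("top",t["d"]);m=(c[...,2]>.1)&(c[...,0]>.3)&(c[...,0]<.85)&(abs(c[...,1])<.4);print("tall:",c[m].mean(0) if m.any() else None,c[m].max(0),c[m].min(0))
# rest base plate outline: z 5..12 mm points
m=(c[...,2]>.004)&(c[...,2]<.014)&(np.hypot(c[...,0]-.456,c[...,1]+.2785)<.09);print("base",cv2.minAreaRect(c[m][:,:2].astype(np.float32)))
E
python3 -m jog '[[[0.3,-0.4,0,0,0,-1.8,1],[0.3,-0.4,0,0,0,-1.8,1],[0.3,-0.4,0,0,0,-1.8,1],[0.3,-0.4,0,0,0,-1.8,1],[0.3,-0.4,0,0,0,-1.8,1],[0.3,-0.4,0,0,0,-1.8,1],[0.3,-0.4,0,0,0,-1.8,1],[0.3,-0.4,0,0,0,-1.8,1],[0.3,-0.4,0,0,0,-1.8,1],[0.3,-0.4,0,0,0,-1.8,1]]]' 60
```

```text
balls tray frame [[-0.0009  0.0351  0.012 ]
 [ 0.0043  0.0004  0.012 ]
 [ 0.0051 -0.0374  0.012 ]]
pocket [ 0.5314 -0.2518  0.02  ] [[406.6781 196.4012]] [[284.7935 172.5301]]
rear [ 0.4042 -0.2969  0.082 ] [[431.4048 243.1214]] [[311.6841 134.8578]]
front [ 0.5078 -0.2601  0.082 ] [[414.627  201.7895]] [[289.222  151.8559]]
[[246.6188 218.4221]]
[[244.6649 217.0972]]
tall: [0.5193 0.0877 0.8057] [0.81   0.4    1.2572] [ 0.3398 -0.1621  0.1001]
base ((0.45761042833328247, -0.27831774950027466), (0.17109689116477966, 0.17391832172870636), 14.189167022705078)
time_s: 1.35
eef_pos: [0.4494, 0.2057, 0.241]
eef_rot: [[0.459, 0.888, -0.001], [0.888, -0.459, -0.0], [-0.001, -0.001, -1.0]]
force: [0.7, 1.4, 0.1]
opening: 1.001
finger_force: 0.0
```

```bash
echo 'G=np.diag([1.,-1,-1]);H=np.array([.456,-.2785,.075]);HY=radians(19.6)' >> h.py
python3 - <<'E'
from h import *
goto(H+[0,0,.1],[0,0,0],HY,0,G)
E
```

```text
shift [ 0.0066 -0.4842 -0.066 ] turn [-0.0002 -0.0011 -0.7515] TCP [ 0.456  -0.2785  0.175 ] t 1.35
```

```bash
python3 -m jog '[[[0.0066,-0.484,-0.066,0,-0.001,-0.7515,1],[0.0066,-0.484,-0.066,0,-0.001,-0.7515,1],[0.0066,-0.484,-0.066,0,-0.001,-0.7515,1],[0.0066,-0.484,-0.066,0,-0.001,-0.7515,1],[0.0066,-0.484,-0.066,0,-0.001,-0.7515,1],[0.0066,-0.484,-0.066,0,-0.001,-0.7515,1],[0.0066,-0.484,-0.066,0,-0.001,-0.7515,1],[0.0066,-0.484,-0.066,0,-0.001,-0.7515,1],[0.0066,-0.484,-0.066,0,-0.001,-0.7515,1],[0.0066,-0.484,-0.066,0,-0.001,-0.7515,1]]]'
python3 - <<'E'
from h import *
goto(H,[0,0,0],HY,0,G)
E
```

```text
time_s: 2.6
eef_pos: [0.4552, -0.2764, 0.175]
eef_rot: [[0.94, 0.342, -0.0], [0.342, -0.94, 0.001], [0.0, -0.001, -1.0]]
force: [0.3, 0.7, 0.3]
opening: 1.0
finger_force: 0.0
shift [ 0.0008 -0.0021 -0.1   ] turn [-0.001  -0.0001 -0.0066] TCP [ 0.456  -0.2785  0.075 ] t 2.6
```

```bash
python3 -m jog '[[[0.0008,-0.002,-0.06,-0.001,0,-0.006,1],[0.0008,-0.002,-0.1,-0.001,0,-0.006,1],[0.0008,-0.002,-0.1,-0.001,0,-0.006,1],[0.0008,-0.002,-0.1,-0.001,0,-0.006,0.4],[0.0008,-0.002,-0.1,-0.001,0,-0.006,0.3],[0.0008,-0.002,-0.1,-0.001,0,-0.006,0.2],[0.0008,-0.002,-0.1,-0.001,0,-0.006,0.1],[0.0008,-0.002,-0.1,-0.001,0,-0.006,0],[0.0008,-0.002,-0.1,-0.001,0,-0.006,0],[0.0008,-0.002,-0.1,-0.001,0,-0.006,0]]]' 60
python3 - <<'E'
from h import *
s=get_state();print(s["eef_pos"],s["eef_rot"],s["opening"]*87,s["finger_force"])
E
```

```text
time_s: 3.85
eef_pos: [0.4564, -0.279, 0.0755]
eef_rot: [[0.942, 0.337, 0.001], [0.337, -0.942, -0.001], [0.0, 0.001, -1.0]]
force: [0.5, -0.3, -0.1]
opening: 0.289
finger_force: 0.0
[ 0.4564 -0.279   0.0755] [[ 0.9417  0.3365  0.0007]
 [ 0.3365 -0.9417 -0.0012]
 [ 0.0003  0.0014 -1.    ]] 25.143264575765713 0.0
```

Still closing. I'll let it finish, then lift straight up.

```bash
python3 -m jog '[[[0,0,0,0,0,0,0],[0,0,0,0,0,0,0],[0,0,0,0,0,0,0],[0,0,0,0,0,0,0],[0,0,0,0,0,0,0],[0,0,0,0,0,0,0],[0,0,0.005,0,0,0,0],[0,0,0.03,0,0,0,0],[0,0,0.08,0,0,0,0],[0,0,0.1,0,0,0,0]]]' 60
python3 - <<'E'
from h import *
s=get_state();print(s["eef_pos"],s["eef_rot"],s["opening"]*87,s["finger_force"])
for n in("top","scene"):
    p,d=read_camera(n);np.savez(n+"1.npz",p=p,d=d)
    for o in((0.08,0,-.054),):
        print(proj(n,s["eef_pos"]+s["eef_rot"]@G.T@np.array(o)))
    u,v=proj(n,s["eef_pos"]+s["eef_rot"]@G.T@np.array(o))[0].astype(int)
    cv2.imwrite(f"pics/{n}1.png",cv2.resize(p[v-30:v+30,u-40:u+40,::-1],(640,480),interpolation=cv2.INTER_CUBIC))
a=[cv2.imread(f"pics/{n}1.png") for n in("top","scene")];cv2.imwrite("pics/l1.png",cv2.resize(np.hstack(a),(800,300)))
E
```

```text
time_s: 5.1
eef_pos: [0.4578, -0.2801, 0.1793]
eef_rot: [[0.942, 0.337, 0.005], [0.337, -0.942, -0.005], [0.003, 0.006, -1.0]]
force: [0.2, -0.4, -0.9]
opening: 0.133
finger_force: 60.0
[ 0.4578 -0.2801  0.1793] [[ 0.9416  0.3366  0.0048]
 [ 0.3366 -0.9416 -0.0045]
 [ 0.003   0.0059 -1.    ]] 11.593442233026895 59.99969718977809
[[414.7245 188.781 ]]
[[282.2174 143.6462]]
```

View pics/l1.png

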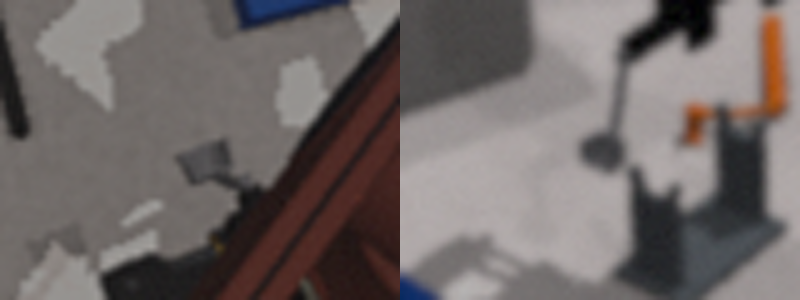

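The scoop is held level and the pocket is about where I predicted in both views: (207,162) in the left crop and (603,152) in the right. I'll measure the pocket's outline from depth.

```bash
python3 - <<'E'
from h import *
s=get_state();R=s["eef_rot"]@G.T
for n in("top","scene"):
    z=np.load(n+"1.npz");q=(cloud(n,z["d"])-s["eef_pos"])@R
    m=(q[...,0]>.062)&(q[...,0]<.105)&(abs(q[...,1])<.022)&(q[...,2]<-.035)&(q[...,2]>-.075)
    print(n,m.sum(),"min",q[m].min(0),"max",q[m].max(0),"med",np.median(q[m],0))
    r=q[m&(q[...,2]<-.05)];print(np.percentile(r[:,0],[2,98]),np.percentile(r[:,1],[2,98]),np.percentile(r[:,2],[5,50]))
    m=(abs(q[...,2])<.03)&(abs(q[...,1])<.012)&(q[...,0]>.02)&(q[...,0]<.08);
    if m.any():print("bar front",np.percentile(q[m][:,0],[50,98]))
E
```

```text
top 73 min [ 0.0647 -0.0106 -0.0661] max [ 0.0869  0.0134 -0.0367] med [ 0.078   0.0023 -0.0584]
[0.0697 0.0864] [-0.0104  0.0132] [-0.0644 -0.0592]
bar front [0.0543 0.0643]
scene 75 min [ 0.0646 -0.0126 -0.0631] max [ 0.088   0.015  -0.0358] med [ 0.0762 -0.0015 -0.054 ]
[0.0671 0.0874] [-0.0123  0.0133] [-0.0612 -0.0569]
bar front [0.0476 0.0657]
```

```bash
cat >> h.py <<'E'
OF=np.array([0,.0005,-.0005]);FE=[.087,0,-.062];HEEL=[.070,0,-.062];PK=[.080,0,-.0604]
E
python3 - <<'E'
from h import *
goto(trayw(-.022,-.036,.07),FE,TY,radians(-4),G,OF)
E
```

```text
shift [ 0.0076  0.2468 -0.0407] turn [ 0.0022  0.0748 -0.5545] TCP [ 0.4657 -0.0336  0.1384] t 5.2
```

```bash
python3 -m jog '[[[0.0076,0.05,0,0.002,0.02,-0.14,0],[0.0076,0.1,0,0.002,0.04,-0.28,0],[0.0076,0.15,0,0.002,0.06,-0.42,0],[0.0076,0.2,-0.02,0.002,0.075,-0.55,0],[0.0076,0.247,-0.04,0.002,0.075,-0.5545,0],[0.0076,0.247,-0.04,0.002,0.075,-0.5545,0],[0.0076,0.247,-0.04,0.002,0.075,-0.5545,0],[0.0076,0.247,-0.04,0.002,0.075,-0.5545,0],[0.0076,0.247,-0.04,0.002,0.075,-0.5545,0],[0.0076,0.247,-0.04,0.002,0.075,-0.5545,0]]]'
python3 - <<'E'
from h import *
goto(trayw(-.022,-.036,.006),FE,TY,radians(-4),G,OF)
s=get_state();print(s["eef_pos"],s["force"])
ps=[]
for n in("top","scene"):
    p,d=read_camera(n);u,v=proj(n,trayw(0,-.02,.02))[0].astype(int)
    ps.append(cv2.resize(p[v-30:v+30,u-40:u+40,::-1],(400,300),interpolation=cv2.INTER_CUBIC))
cv2.imwrite("pics/t1.png",np.hstack(ps))
E
```

```text
time_s: 6.45
eef_pos: [0.4643, -0.0328, 0.1358]
eef_rot: [[0.975, -0.211, -0.07], [-0.21, -0.977, 0.02], [-0.073, -0.005, -0.997]]
force: [0.0, -0.9, -1.3]
opening: 0.13
finger_force: 60.0
shift [ 0.0015 -0.0008 -0.0614] turn [-0.0057 -0.0018  0.0016] TCP [ 0.4657 -0.0336  0.0744] t 6.45
[ 0.4643 -0.0328  0.1358] [ 0.0162 -0.8783 -1.3021]
```

View pics/t1.png

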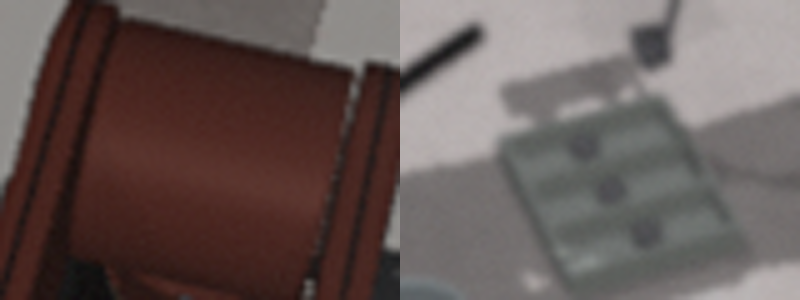

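The scoop hangs above the lane at y = -36, and all three balls are in their lanes (right crop). The arm blocks the top view. I'll lower gently to just above the floor.

```bash
python3 -m jog '[[[0.0015,-0.001,-0.02,-0.006,-0.002,0.0015,0],[0.0015,-0.001,-0.04,-0.006,-0.002,0.0015,0],[0.0015,-0.001,-0.05,-0.006,-0.002,0.0015,0],[0.0015,-0.001,-0.055,-0.006,-0.002,0.0015,0],[0.0015,-0.001,-0.058,-0.006,-0.002,0.0015,0],[0.0015,-0.001,-0.06,-0.006,-0.002,0.0015,0],[0.0015,-0.001,-0.061,-0.006,-0.002,0.0015,0],[0.0015,-0.001,-0.061,-0.006,-0.002,0.0015,0],[0.0015,-0.001,-0.061,-0.006,-0.002,0.0015,0],[0.0015,-0.001,-0.061,-0.006,-0.002,0.0015,0]]]'
python3 - <<'E'
from h import *
goto(trayw(-.022,-.036,.004),FE,TY,radians(-4),G,OF)
s=get_state();print(s["eef_pos"],s["force"],s["torque"])
E
```

```text
time_s: 7.8
eef_pos: [0.4656, -0.0331, 0.0746]
eef_rot: [[0.976, -0.209, -0.068], [-0.208, -0.978, 0.014], [-0.07, 0.0, -0.998]]
force: [0.0, 0.2, -0.6]
opening: 0.128
finger_force: 60.0
shift [ 0.0001 -0.0005 -0.0022] turn [ 0.0002 -0.0002 -0.0011] TCP [ 0.4657 -0.0336  0.0724] t 7.8
[ 0.4656 -0.0331  0.0746] [ 0.0006  0.1762 -0.6397] [-0.0351  0.1554 -0.0039]
```

```bash
python3 -m jog '[[[0,0,-0.001,0,0,0,0],[0,0,-0.002,0,0,0,0],[0.005,-0.0015,-0.002,0,0,0,0],[0.01,-0.0025,-0.002,0,0,0,0],[0.015,-0.004,-0.002,0,0,0,0],[0.02,-0.005,-0.002,0,0,0,0],[0.025,-0.006,-0.002,0,0,0,0],[0.03,-0.007,-0.002,0,0,0,0],[0.034,-0.008,-0.002,0,0,0,0],[0.038,-0.0085,-0.002,0,0,0,0]]]'
python3 - <<'E'
from h import *
goto(trayw(.043,-.036,.004),FE,TY,radians(-4),G,OF)
s=get_state();print(s["eef_pos"],s["force"],s["torque"])
E
```

```text
time_s: 9.05
eef_pos: [0.5038, -0.0416, 0.0725]
eef_rot: [[0.976, -0.209, -0.069], [-0.208, -0.978, 0.014], [-0.07, 0.0, -0.998]]
force: [-0.5, -0.7, 0.0]
opening: 0.131
finger_force: 60.0
shift [ 0.0255 -0.0056 -0.0001] turn [ 0.0001 -0.0004 -0.0011] TCP [ 0.5293 -0.0472  0.0724] t 9.05
[ 0.5038 -0.0416  0.0725] [-0.5173 -0.7405  0.0364] [-0.0221  0.1306 -0.0614]
```

```bash
python3 -m jog '[[[0.004,-0.001,-0.0008,0,0,0,0],[0.007,-0.0015,-0.001,0,0,0,0],[0.01,-0.002,-0.001,0,0,0,0],[0.012,-0.0025,-0.001,0,0,0,0],[0.014,-0.003,-0.001,0,0,0,0],[0.0155,-0.0033,-0.001,0,0,0,0],[0.017,-0.0037,-0.001,0,0,0,0],[0.018,-0.004,-0.001,0,0,0,0],[0.019,-0.0042,-0.001,0,0,0,0],[0.02,-0.0044,-0.001,0,0,0,0]]]'
python3 - <<'E'
from h import *
goto(trayw(.043,-.036,.004),FE,TY,radians(-4),G,OF)
s=get_state();print(s["eef_pos"],s["force"],s["torque"])
ps=[]
for n in("scene",):
    p,d=read_camera(n);u,v=proj(n,trayw(0.03,-.02,.02))[0].astype(int)
    ps.append(cv2.resize(p[v-24:v+24,u-32:u+32,::-1],(640,480),interpolation=cv2.INTER_CUBIC))
cv2.imwrite("pics/t2.png",np.hstack(ps))
E
```

```text
time_s: 10.3
eef_pos: [0.5237, -0.046, 0.0716]
eef_rot: [[0.976, -0.209, -0.068], [-0.208, -0.978, 0.014], [-0.07, 0.0, -0.998]]
force: [-2.3, -0.1, 4.0]
opening: 0.129
finger_force: 60.0
shift [ 0.0056 -0.0012  0.0009] turn [ 0.0002 -0.0001 -0.0011] TCP [ 0.5293 -0.0472  0.0724] t 10.3
[ 0.5237 -0.046   0.0716] [-2.2652 -0.1306  3.993 ] [ 0.05    0.4496 -0.0318]
```

View pics/t2.png

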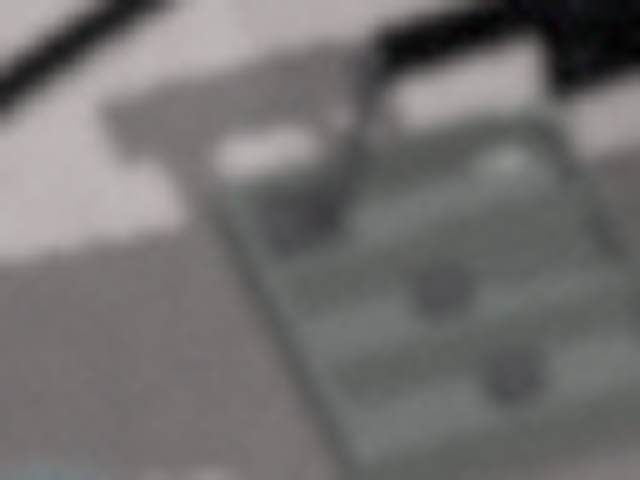

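The pocket is at (300,215) in the crop, with the ball ahead of it against the far wall. The force is 4 N down and about 2 N pushing. I'll push on slowly.

```bash
python3 -m jog '[[[0.001,-0.0002,0,0,0,0,0],[0.002,-0.0004,0,0,0,0,0],[0.0025,-0.0005,0,0,0,0,0],[0.003,-0.0006,0,0,0,0,0],[0.0035,-0.0007,0,0,0,0,0],[0.004,-0.0008,0,0,0,0,0],[0.0045,-0.001,0,0,0,0,0],[0.005,-0.001,0,0,0,0,0],[0.0055,-0.0012,0,0,0,0,0],[0.0055,-0.0012,0,0,0,0,0]]]'
python3 - <<'E'
from h import *
goto(trayw(.044,-.036,.004),FE,TY,radians(-4),G,OF)
s=get_state();print(s["eef_pos"],s["force"],s["torque"])
E
```

```text
time_s: 11.6
eef_pos: [0.5291, -0.0471, 0.0715]
eef_rot: [[0.976, -0.209, -0.068], [-0.208, -0.978, 0.014], [-0.07, 0.0, -0.998]]
force: [-1.9, 0.6, 3.2]
opening: 0.132
finger_force: 60.0
shift [ 0.0012 -0.0003  0.0009] turn [ 0.0001 -0.0003 -0.0011] TCP [ 0.5303 -0.0474  0.0724] t 11.6
[ 0.5291 -0.0471  0.0715] [-1.8987  0.6272  3.2046] [ 0.0674  0.4355 -0.0054]
```

```bash
python3 -m jog '[[[0.0005,-0.0001,0,0,0,0,0],[0.001,-0.0002,0,0,0,0,0],[0.001,-0.0002,0,0,0,0,0],[0.0015,-0.0003,0,0,0,0,0],[0.0015,-0.0003,0,0,0,0,0],[0.002,-0.0004,0,0,0,0,0],[0.002,-0.0004,0,0,0,0,0],[0.0025,-0.0005,0,0,0,0,0],[0.0025,-0.0005,0,0,0,0,0],[0.0025,-0.0005,0,0,0,0,0]]]'
python3 - <<'E'
from h import *
s=get_state();print(s["eef_pos"],s["force"],s["torque"])
R=S(TY,radians(-4));p=s["eef_pos"]+s["eef_rot"]@G.T@(np.array(HEEL)+OF);print("heel z",p)
goto(p+[0,0,.002-.004+.004-p[2]+.003],HEEL,TY,radians(21),G,OF)
E
```

```text
time_s: 12.85
eef_pos: [0.5305, -0.0474, 0.0715]
eef_rot: [[0.975, -0.208, -0.071], [-0.208, -0.978, 0.015], [-0.073, 0.0, -0.997]]
force: [-8.0, 1.4, 7.5]
opening: 0.131
finger_force: 60.0
[ 0.5305 -0.0474  0.0715] [-7.9725  1.4218  7.4759] [0.1533 1.3033 0.0057]
heel z [ 0.5944 -0.0605  0.0041]
shift [-0.022   0.0048 -0.0332] turn [-0.0917 -0.4297 -0.0011] TCP [ 0.5085 -0.0426  0.0383] t 12.85
```

```bash
cat >> h.py <<'E'
def arc(pitches,off,yaw,lifts,backs):
    """rows keeping scoop point off (measured now) fixed, plus lift and pull back along scoop"""
    s=get_state();R0=s["eef_rot"]@G.T;p=s["eef_pos"]+R0@(np.array(off)+OF)
    for a,l,b in zip(pitches,lifts,backs):
        R=S(yaw,radians(a));T=p+[-b*cos(yaw),-b*sin(yaw),l]-R@(np.array(off)+OF)
        print(a,(T-s["eef_pos"]).round(4),Ro.from_matrix(R@G@s["eef_rot"].T).as_rotvec().round(3))
E
python3 - <<'E'
from h import *
arc([-3,-1,1,3,5,7,9,11,13,15],HEEL,TY,[.0005,.001]+[.0015]*8,[.0003,.0005]+[.0005]*8)
E
```

```text
-3 [-0.0016  0.0004 -0.0009] [-0.004 -0.02  -0.001]
-1 [-0.004   0.0009 -0.0027] [-0.011 -0.054 -0.001]
1 [-0.0062  0.0014 -0.0047] [-0.019 -0.088 -0.001]
3 [-0.0082  0.0018 -0.0072] [-0.026 -0.122 -0.001]
5 [-0.0102  0.0022 -0.0098] [-0.033 -0.157 -0.001]
7 [-0.012   0.0026 -0.0124] [-0.041 -0.191 -0.001]
9 [-0.0138  0.003  -0.0152] [-0.048 -0.225 -0.001]
11 [-0.0155  0.0034 -0.0179] [-0.055 -0.259 -0.001]
13 [-0.0171  0.0037 -0.0208] [-0.062 -0.293 -0.001]
15 [-0.0186  0.0041 -0.0237] [-0.07  -0.327 -0.001]
```

```bash
python3 -m jog '[[[-0.0016,0.0004,0,-0.004,-0.02,-0.001,0],[-0.004,0.0009,-0.0018,-0.011,-0.054,-0.001,0],[-0.0062,0.0014,-0.0039,-0.019,-0.088,-0.001,0],[-0.0082,0.0018,-0.0064,-0.026,-0.122,-0.001,0],[-0.0102,0.0022,-0.009,-0.033,-0.157,-0.001,0],[-0.012,0.0026,-0.0116,-0.041,-0.191,-0.001,0],[-0.0138,0.003,-0.0144,-0.048,-0.225,-0.001,0],[-0.0155,0.0034,-0.0171,-0.055,-0.259,-0.001,0],[-0.0171,0.0037,-0.02,-0.062,-0.293,-0.001,0],[-0.0186,0.0041,-0.0229,-0.07,-0.327,-0.001,0]]]'
python3 - <<'E'
from h import *
s=get_state();print(s["eef_pos"],s["force"],s["torque"])
arc([15.5,16,17,18,19,20,20,20,20,20],HEEL,TY,[.002,.005,.01,.018,.028,.04,.055,.07,.08,.085],[0,0,0,.001,.002,.002,.002,.002,.002,.002])
E
```

```text
time_s: 14.1
eef_pos: [0.5132, -0.0437, 0.0485]
eef_rot: [[0.943, -0.21, 0.258], [-0.202, -0.978, -0.056], [0.264, 0.0, -0.965]]
force: [0.4, 0.1, -0.6]
opening: 0.127
finger_force: 60.0
[ 0.5132 -0.0437  0.0485] [ 0.4027  0.1397 -0.6414] [0.0458 0.3984 0.0618]
15.5 [-0.0002  0.      0.0017] [-0.    -0.004  0.   ]
16 [-0.0005  0.0001  0.004 ] [-0.002 -0.012  0.   ]
17 [-0.0012  0.0002  0.0075] [-0.006 -0.029  0.   ]
18 [-0.0028  0.0006  0.014 ] [-0.01  -0.046  0.   ]
19 [-0.0044  0.0009  0.0225] [-0.013 -0.063  0.   ]
20 [-0.005   0.0011  0.033 ] [-0.017 -0.08   0.   ]
20 [-0.005   0.0011  0.048 ] [-0.017 -0.08   0.   ]
20 [-0.005   0.0011  0.063 ] [-0.017 -0.08   0.   ]
20 [-0.005   0.0011  0.073 ] [-0.017 -0.08   0.   ]
20 [-0.005   0.0011  0.078 ] [-0.017 -0.08   0.   ]
```

```bash
python3 -m jog '[[[-0.0002,0,0.0017,0,-0.004,0,0],[-0.0005,0,0.004,-0.002,-0.012,0,0],[-0.0012,0.0002,0.0075,-0.006,-0.029,0,0],[-0.0028,0.0006,0.014,-0.01,-0.046,0,0],[-0.0044,0.0009,0.0225,-0.013,-0.063,0,0],[-0.005,0.001,0.033,-0.017,-0.08,0,0],[-0.005,0.001,0.048,-0.017,-0.08,0,0],[-0.005,0.001,0.063,-0.017,-0.08,0,0],[-0.005,0.001,0.073,-0.017,-0.08,0,0],[-0.005,0.001,0.078,-0.017,-0.08,0,0]]]'
python3 - <<'E'
from h import *
s=get_state();print(s["eef_pos"],s["force"],s["torque"])
n="scene"
w=s["eef_pos"]+s["eef_rot"]@G.T@np.array(PK)
p,d=read_camera(n);u,v=proj(n,(trayw(0.03,-.02,.02)+w)/2)[0].astype(int)
cv2.imwrite("pics/t3.png",cv2.convertScaleAbs(cv2.resize(p[v-36:v+36,u-48:u+48,::-1],(800,600),interpolation=cv2.INTER_CUBIC),alpha=1.8))
C1=np.array([.4824,.1715,.034])
goto(C1+[0,0,.075],FE,radians(20),radians(20),G,OF)
E
```

```text
time_s: 15.35
eef_pos: [0.5085, -0.0427, 0.1278]
eef_rot: [[0.919, -0.21, 0.333], [-0.197, -0.978, -0.072], [0.341, 0.0, -0.94]]
force: [0.3, 0.4, -1.7]
opening: 0.129
finger_force: 60.0
[ 0.5085 -0.0427  0.1278] [ 0.3458  0.4267 -1.7004] [-0.037   0.4561 -0.0183]
shift [-0.123   0.1785  0.0099] turn [ 0.0003 -0.0014  0.5602] TCP [0.3857 0.1358 0.138 ] t 15.4
```

View pics/t3.png

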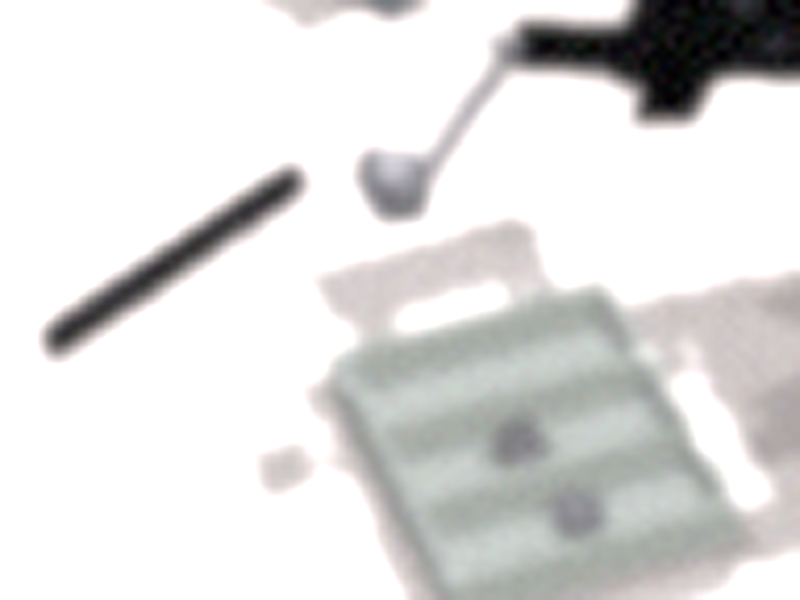

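Ball 1 is seated in the scoop at (393,185), lane 1 is empty, and the other two balls are at (520,440) and (580,512). I'll carry it smoothly to cup 1.

```bash
python3 -m jog '[[[-0.002,0.003,0.001,0,0,0.01,0],[-0.009,0.012,0.002,0,0,0.04,0],[-0.021,0.03,0.004,0,0,0.1,0],[-0.04,0.058,0.006,0,0,0.18,0],[-0.062,0.09,0.008,0,0,0.28,0],[-0.083,0.121,0.01,0,0,0.38,0],[-0.102,0.149,0.01,0,0,0.47,0],[-0.115,0.167,0.01,0,0,0.53,0],[-0.121,0.176,0.01,0,0,0.555,0],[-0.123,0.1785,0.01,0,-0.001,0.56,0]]]'
python3 - <<'E'
from h import *
C1=np.array([.4824,.1715,.034]);y=radians(20)
goto(C1+Rz(y)@[-.009,0,.013],FE,y,radians(20),G,OF)
c=cloud("top",np.load("top0.npz")["d"]);m=(c[...,0]>.22)&(c[...,0]<.4)&(c[...,1]>.1)&(c[...,1]<.35)&(c[...,2]<.15);print(np.percentile(c[m][:,2],[50,95,99.5]))
E
```

```text
time_s: 16.65
eef_pos: [0.3845, 0.1363, 0.1364]
eef_rot: [[0.883, 0.343, 0.319], [0.322, -0.939, 0.116], [0.34, 0.0, -0.94]]
force: [-0.4, 1.3, -1.1]
opening: 0.127
finger_force: 60.0
shift [-0.0073 -0.0036 -0.0604] turn [ 0.001  -0.0019 -0.0007] TCP [0.3772 0.1327 0.076 ] t 16.65
[0.0034 0.0255 0.0292]
```

```bash
python3 -m jog '[[[0,0,-0.002,0,0,0,0],[-0.001,0,-0.006,0,0,0,0],[-0.002,-0.001,-0.013,0,0,0,0],[-0.003,-0.002,-0.022,0,0,0,0],[-0.005,-0.003,-0.033,0,0,0,0],[-0.007,-0.0035,-0.044,0,0,0,0],[-0.0073,-0.0035,-0.053,0,0,0,0],[-0.0073,-0.0035,-0.058,0,0,0,0],[-0.0073,-0.0035,-0.06,0,0,0,0],[-0.0073,-0.0035,-0.06,0,0,0,0]]]'
python3 - <<'E'
from h import *
s=get_state();print(s["eef_pos"],s["force"],proj("scene",s["eef_pos"]+s["eef_rot"]@G.T@np.array(FE)))
arc([15,10,5,0,-7,-14,-21,-28,-33,-33],FE,radians(20),[-.001,-.002,-.003,-.004,-.005,-.006,-.007,-.008,-.008,-.008],[0]*10)
E
```

```text
time_s: 17.9
eef_pos: [0.3778, 0.1325, 0.0767]
eef_rot: [[0.884, 0.342, 0.32], [0.322, -0.94, 0.116], [0.34, 0.0, -0.94]]
force: [-0.4, 0.0, -1.7]
opening: 0.133
finger_force: 60.0
[0.3778 0.1325 0.0767] [-0.419   0.0013 -1.6967] [[391.4653 243.7284]]
15 [0.0027 0.001  0.0077] [-0.029  0.08   0.   ]
10 [0.0062 0.0022 0.0153] [-0.059  0.162  0.   ]
5 [0.0103 0.0037 0.0225] [-0.089  0.244  0.   ]
0 [0.0151 0.0055 0.0293] [-0.119  0.326  0.   ]
-7 [0.0229 0.0083 0.0385] [-0.16   0.441  0.   ]
-14 [0.0317 0.0115 0.0465] [-0.202  0.556  0.   ]
-21 [0.0416 0.0151 0.0534] [-0.244  0.671  0.   ]
-28 [0.0523 0.019  0.0589] [-0.286  0.786  0.   ]
-33 [0.0603 0.0219 0.0626] [-0.315  0.868  0.   ]
-33 [0.0603 0.0219 0.0626] [-0.315  0.868  0.   ]
```

```bash
python3 -m jog '[[[0.0027,0.001,0.0077,-0.029,0.08,0,0],[0.0062,0.0022,0.0153,-0.059,0.162,0,0],[0.0103,0.0037,0.0225,-0.089,0.244,0,0],[0.0151,0.0055,0.0293,-0.119,0.326,0,0],[0.0229,0.0083,0.0385,-0.16,0.441,0,0],[0.0317,0.0115,0.0465,-0.202,0.556,0,0],[0.0416,0.0151,0.0534,-0.244,0.671,0,0],[0.0523,0.019,0.0589,-0.286,0.786,0,0],[0.0603,0.0219,0.0626,-0.315,0.868,0,0],[0.0603,0.0219,0.0626,-0.315,0.868,0,0]]]'
python3 - <<'E'
from h import *
s=get_state();print(s["eef_pos"],s["force"])
print("up & back to level above:")
goto(np.array([.4824,.1715,.1]),FE,radians(10),radians(-4),G,OF)
E
```

```text
time_s: 19.15
eef_pos: [0.4391, 0.1547, 0.1381]
eef_rot: [[0.788, 0.342, -0.512], [0.287, -0.94, -0.186], [-0.545, -0.001, -0.838]]
force: [0.7, 0.9, -1.5]
opening: 0.134
finger_force: 60.0
[0.4391 0.1547 0.1381] [ 0.7415  0.931  -1.5107]
up & back to level above:
shift [-0.0378  0.002   0.0303] turn [ 0.1307 -0.4902 -0.1707] TCP [0.4013 0.1567 0.1684] t 19.15
```

```bash
python3 -m jog '[[[0,0,0.02,0,0,0,0],[0,0,0.04,0,0,0,0],[-0.01,0,0.05,0.03,-0.12,-0.04,0],[-0.02,-0.02,0.05,0.07,-0.25,-0.09,0],[-0.03,-0.06,0.05,0.1,-0.38,-0.13,0],[-0.038,-0.1,0.04,0.13,-0.49,-0.17,0],[-0.038,-0.12,0.03,0.13,-0.49,-0.17,0],[-0.038,-0.12,0.03,0.13,-0.49,-0.17,0],[-0.038,-0.12,0.03,0.13,-0.49,-0.17,0],[-0.038,-0.12,0.03,0.13,-0.49,-0.17,0]]]'
python3 - <<'E'
from h import *
s=get_state();print(s["eef_pos"],s["force"])
p,d=read_camera("scene");t,_=read_camera("top")
u,v=proj("scene",[.52,.13,.02])[0].astype(int)
cv2.imwrite("pics/k1.png",cv2.convertScaleAbs(np.hstack([cv2.resize(p[v-45:v+45,u-60:u+60,::-1],(400,300),interpolation=cv2.INTER_CUBIC),cv2.resize(t[190:235,220:280,::-1],(400,300),interpolation=cv2.INTER_CUBIC)]),alpha=1.5))
goto(trayw(-.022,0,.06),FE,TY,radians(-4),G,OF)
E
```

```text
time_s: 20.4
eef_pos: [0.4005, 0.035, 0.17]
eef_rot: [[0.982, 0.175, -0.068], [0.175, -0.985, -0.013], [-0.069, 0.001, -0.998]]
force: [-0.0, 0.5, -1.1]
opening: 0.131
finger_force: 60.0
[0.4005 0.035  0.17  ] [-0.0241  0.5178 -1.0721]
shift [ 0.073  -0.0334 -0.0411] turn [ 0.0007 -0.0001 -0.3873] TCP [0.4733 0.0016 0.1284] t 20.5
```

View pics/k1.png

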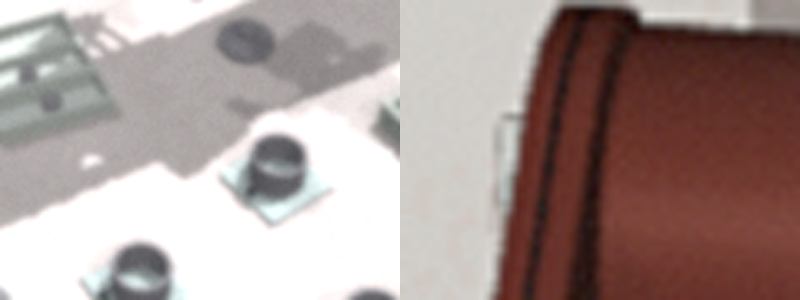

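No stray ball shows; the two remaining balls are in the tray at (27,73) and (50,100) in the left crop. The arm hides cup 1 from above, so I'll check it once over the tray.

```bash
python3 -m jog '[[[0.02,-0.01,0,0,0,-0.1,0],[0.04,-0.02,0,0,0,-0.2,0],[0.06,-0.03,-0.01,0,0,-0.3,0],[0.073,-0.0335,-0.02,0,0,-0.387,0],[0.073,-0.0335,-0.03,0,0,-0.387,0],[0.073,-0.0335,-0.041,0,0,-0.387,0],[0.073,-0.0335,-0.041,0,0,-0.387,0],[0.073,-0.0335,-0.041,0,0,-0.387,0],[0.073,-0.0335,-0.041,0,0,-0.387,0],[0.073,-0.0335,-0.041,0,0,-0.387,0]]]'
python3 - <<'E'
from h import *
t,d=read_camera("top");p,_=read_camera("scene")
a=np.load("top0.npz")["p"]
f=lambda t:cv2.resize(t[202:232,226:266,::-1],(400,300),interpolation=cv2.INTER_CUBIC)
u,v=proj("scene",[.482,.172,.03])[0].astype(int)
g=lambda t:cv2.resize(t[v-15:v+15,u-20:u+20,::-1],(400,300),interpolation=cv2.INTER_CUBIC)
cv2.imwrite("pics/k2.png",cv2.convertScaleAbs(np.vstack([np.hstack([f(a),f(t)]),np.hstack([g(np.load("scene0.npz")["p"]),g(p)])]),alpha=1.5))
goto(trayw(-.022,0,.006),FE,TY,radians(-4),G,OF)
E
```

```text
time_s: 21.75
eef_pos: [0.4732, 0.0008, 0.1287]
eef_rot: [[0.975, -0.21, -0.068], [-0.21, -0.978, 0.014], [-0.069, 0.001, -0.998]]
force: [0.5, -0.6, -0.5]
opening: 0.13
finger_force: 60.0
shift [ 0.0002  0.0008 -0.0541] turn [0.0008 0.0002 0.001 ] TCP [0.4733 0.0016 0.0744] t 21.85
```

View pics/k2.png

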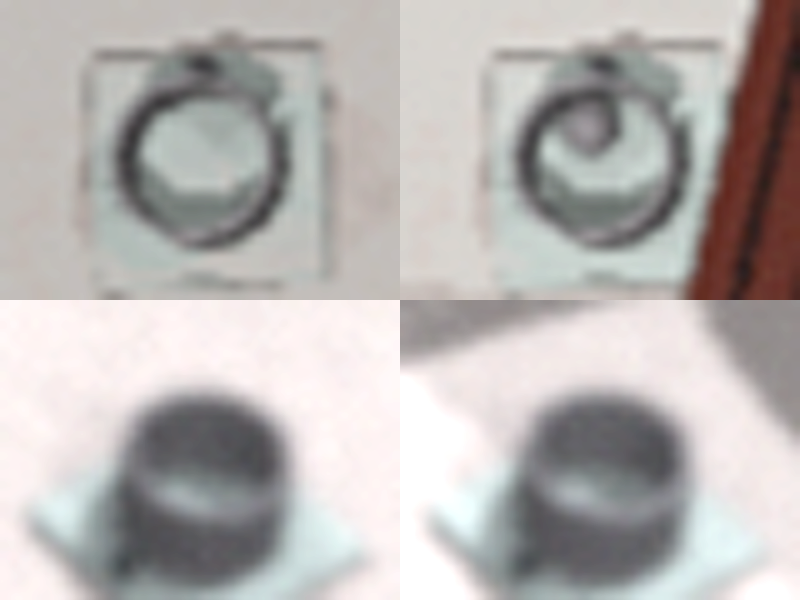

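Ball 1 is in the one-stud cup, at (590,125) in the upper right crop. Next is the middle lane, the same way.

```bash
python3 -m jog '[[[0,0.001,-0.02,0,0,0.001,0],[0,0.001,-0.035,0,0,0.001,0],[0,0.001,-0.045,0,0,0.001,0],[0,0.001,-0.05,0,0,0.001,0],[0,0.001,-0.053,0,0,0.001,0],[0,0.001,-0.054,0,0,0.001,0],[0,0.001,-0.055,0,0,0.001,0],[0,0.001,-0.056,0,0,0.001,0],[0,0.001,-0.056,0,0,0.001,0],[0,0.001,-0.056,0,0,0.001,0]]]'
python3 -m jog '[[[0,0,-0.0005,0,0,0,0],[0.002,-0.0005,-0.0005,0,0,0,0],[0.007,-0.0015,-0.0005,0,0,0,0],[0.012,-0.0025,-0.0005,0,0,0,0],[0.017,-0.0037,-0.0005,0,0,0,0],[0.022,-0.0047,-0.0005,0,0,0,0],[0.027,-0.0058,-0.0005,0,0,0,0],[0.032,-0.007,-0.0005,0,0,0,0],[0.036,-0.008,-0.0005,0,0,0,0],[0.039,-0.0085,-0.0005,0,0,0,0]]]'
python3 - <<'E'
from h import *
goto(trayw(.043,0,.004),FE,TY,radians(-4),G,OF)
s=get_state();print(s["force"])
E
```

```text
time_s: 23.1
eef_pos: [0.473, 0.0019, 0.0723]
eef_rot: [[0.975, -0.21, -0.068], [-0.209, -0.978, 0.014], [-0.07, 0.001, -0.998]]
force: [0.1, 0.9, -1.1]
opening: 0.127
finger_force: 60.0
time_s: 24.35
eef_pos: [0.5122, -0.0067, 0.0717]
eef_rot: [[0.975, -0.21, -0.069], [-0.209, -0.978, 0.014], [-0.07, 0.001, -0.998]]
force: [-2.5, -0.0, 2.6]
opening: 0.132
finger_force: 60.0
shift [ 0.0246 -0.0053  0.0007] turn [ 0.0008 -0.0004 -0.    ] TCP [ 0.5368 -0.012   0.0724] t 24.35
[-2.5336 -0.0413  2.572 ]
```

Same state as last time. I'll push on in small steps.

```bash
python3 -m jog '[[[0.004,-0.001,-0.0003,0,0,0,0],[0.007,-0.0015,-0.0003,0,0,0,0],[0.01,-0.002,-0.0003,0,0,0,0],[0.012,-0.0025,-0.0003,0,0,0,0],[0.014,-0.003,-0.0003,0,0,0,0],[0.0155,-0.0033,-0.0003,0,0,0,0],[0.017,-0.0037,-0.0003,0,0,0,0],[0.018,-0.004,-0.0003,0,0,0,0],[0.019,-0.0042,-0.0003,0,0,0,0],[0.02,-0.0044,-0.0003,0,0,0,0]]]'
python3 -m jog '[[[0.001,-0.0002,0,0,0,0,0],[0.0015,-0.0003,0,0,0,0,0],[0.002,-0.0004,0,0,0,0,0],[0.0025,-0.0005,0,0,0,0,0],[0.003,-0.0006,0,0,0,0,0],[0.0035,-0.0007,0,0,0,0,0],[0.004,-0.0008,0,0,0,0,0],[0.0045,-0.001,0,0,0,0,0],[0.0045,-0.001,0,0,0,0,0],[0.0045,-0.001,0,0,0,0,0]]]'
python3 - <<'E'
from h import *
goto(trayw(.044,0,.004),FE,TY,radians(-4),G,OF)
s=get_state();print(s["force"])
E
```

```text
time_s: 25.6
eef_pos: [0.532, -0.0111, 0.0714]
eef_rot: [[0.975, -0.21, -0.069], [-0.209, -0.978, 0.014], [-0.07, 0.001, -0.998]]
force: [-2.2, 1.3, 3.5]
opening: 0.127
finger_force: 60.0
time_s: 26.85
eef_pos: [0.5365, -0.012, 0.0715]
eef_rot: [[0.975, -0.21, -0.068], [-0.209, -0.978, 0.014], [-0.07, 0.001, -0.998]]
force: [-2.8, -0.2, 3.0]
opening: 0.128
finger_force: 60.0
shift [ 0.0013 -0.0002  0.001 ] turn [ 0.0008 -0.0001 -0.    ] TCP [ 0.5378 -0.0122  0.0724] t 26.85
[-2.8387 -0.2245  3.0166]
```

```bash
python3 -m jog '[[[0.0005,-0.0001,0,0,0,0,0],[0.001,-0.0002,0,0,0,0,0],[0.001,-0.0002,0,0,0,0,0],[0.0015,-0.0003,0,0,0,0,0],[0.0015,-0.0003,0,0,0,0,0],[0.002,-0.0004,0,0,0,0,0],[0.002,-0.0004,0,0,0,0,0],[0.0025,-0.0005,0,0,0,0,0],[0.0025,-0.0005,0,0,0,0,0],[0.0025,-0.0005,0,0,0,0,0]]]'
python3 - <<'E'
from h import *
s=get_state();print(s["force"])
arc([-3,-1,1,3,5,7,9,11,13,15],HEEL,TY,[.0005,.001]+[.0015]*8,[.0003,.0005]+[.0005]*8)
E
```

```text
time_s: 28.1
eef_pos: [0.538, -0.0123, 0.0714]
eef_rot: [[0.975, -0.209, -0.071], [-0.209, -0.978, 0.014], [-0.072, 0.001, -0.997]]
force: [-7.8, 1.3, 8.0]
opening: 0.128
finger_force: 60.0
[-7.7858  1.2987  7.9676]
-3 [-0.0016  0.0003 -0.0008] [-0.003 -0.02  -0.   ]
-1 [-0.004   0.0008 -0.0027] [-0.011 -0.054 -0.   ]
1 [-0.0062  0.0013 -0.0046] [-0.018 -0.088 -0.   ]
3 [-0.0082  0.0017 -0.0071] [-0.025 -0.122 -0.   ]
5 [-0.0102  0.0021 -0.0097] [-0.033 -0.156 -0.   ]
7 [-0.012   0.0025 -0.0124] [-0.04 -0.19 -0.  ]
9 [-0.0138  0.0029 -0.0151] [-0.047 -0.225 -0.   ]
11 [-0.0155  0.0033 -0.0179] [-0.054 -0.259 -0.   ]
13 [-0.0171  0.0036 -0.0207] [-0.062 -0.293 -0.   ]
15 [-0.0186  0.0039 -0.0236] [-0.069 -0.327 -0.   ]
```

Same readings as before, so I'll use the same tilt and lift.

```bash
python3 -m jog '[[[-0.0016,0.0003,0,-0.003,-0.02,0,0],[-0.004,0.0008,-0.0018,-0.011,-0.054,0,0],[-0.0062,0.0013,-0.0038,-0.018,-0.088,0,0],[-0.0082,0.0017,-0.0063,-0.025,-0.122,0,0],[-0.0102,0.0021,-0.0089,-0.033,-0.156,0,0],[-0.012,0.0025,-0.0116,-0.04,-0.19,0,0],[-0.0138,0.0029,-0.0143,-0.047,-0.225,0,0],[-0.0155,0.0033,-0.0171,-0.054,-0.259,0,0],[-0.0171,0.0036,-0.0199,-0.062,-0.293,0,0],[-0.0186,0.0039,-0.0228,-0.069,-0.327,0,0]]]'
python3 -m jog '[[[-0.0002,0,0.0017,0,-0.004,0,0],[-0.0005,0,0.004,-0.002,-0.012,0,0],[-0.0012,0.0002,0.0075,-0.006,-0.029,0,0],[-0.0028,0.0006,0.014,-0.01,-0.046,0,0],[-0.0044,0.0009,0.0225,-0.013,-0.063,0,0],[-0.005,0.001,0.033,-0.017,-0.08,0,0],[-0.005,0.001,0.048,-0.017,-0.08,0,0],[-0.005,0.001,0.063,-0.017,-0.08,0,0],[-0.005,0.001,0.073,-0.017,-0.08,0,0],[-0.005,0.001,0.078,-0.017,-0.08,0,0]]]'
python3 - <<'E'
from h import *
p,_=read_camera("scene");q=np.load("scene0.npz")["p"]
for x,y in((.003,0),(0,.036),(.003,-.036),(.037,0)):
    u,v=proj("scene",trayw(x,y,.012))[0].round().astype(int);print((x,y),"now",p[v-1:v+2,u-1:u+2].mean().round(1),"before",q[v-1:v+2,u-1:u+2].mean().round(1))
s=get_state();w=s["eef_pos"]+s["eef_rot"]@G.T@np.array([.08,0,-.052]);u,v=proj("scene",w)[0].round().astype(int)
print("pocket px",u,v);print(p[v-5:v+6,u-6:u+7].mean(2).astype(int))
C2=np.array([.6292,.1983,.034])
goto(C2+Rz(.25)@[-.009,0,.06],FE,.25,radians(20),G,OF)
E
```

```text
time_s: 29.35
eef_pos: [0.5205, -0.0087, 0.0484]
eef_rot: [[0.943, -0.21, 0.258], [-0.202, -0.978, -0.055], [0.264, -0.0, -0.965]]
force: [-0.3, -0.3, -1.0]
opening: 0.131
finger_force: 60.0
time_s: 30.6
eef_pos: [0.5159, -0.0078, 0.1279]
eef_rot: [[0.919, -0.21, 0.333], [-0.197, -0.978, -0.071], [0.34, -0.0, -0.94]]
force: [-0.3, -0.9, -1.0]
opening: 0.128
finger_force: 60.0
(0.003, 0) now 112.3 before 101.8
(0, 0.036) now 76.1 before 95.5
(0.003, -0.036) now 166.4 before 108.4
(0.037, 0) now 112.2 before 159.7
pocket px 303 202
[[181 181 180 176 174 174 174 175 174 170 167 160 145]
 [179 176 170 163 157 158 157 161 163 164 162 152 130]
 [173 169 156 137 121 123 128 137 140 146 147 136 116]
 [169 164 144 113  93  96 107 113 115 118 120 115 109]
 [168 159 137 101  85  95 109 116 110 103 100 105 116]
 [166 157 132 102  88  98 109 114 112  99  94 108 131]
 [169 161 137 108  89  92 101 107 105  97  96 116 144]
 [173 169 150 118  87  80  86  94  92  89  91 117 150]
 [176 176 159 131  94  73  71  76  76  76  89 122 156]
 [178 180 169 148 110  79  71  69  70  74  93 133 164]
 [178 179 177 162 132 101  85  79  84  93 112 141 166]]
shift [ 0.0046  0.1778 -0.0051] turn [-0.0005 -0.0015  0.4612] TCP [0.5207 0.1701 0.123 ] t 30.65
```

The middle lane now reads empty and the pocket shows a ball highlight. I'll carry it to cup 2.

```bash
python3 -m jog '[[[0,0.003,0,0,0,0.008,0],[0,0.012,0,0,0,0.03,0],[0.001,0.03,0,0,0,0.08,0],[0.002,0.058,0,0,0,0.15,0],[0.002,0.09,0,0,0,0.23,0],[0.003,0.121,0,0,0,0.31,0],[0.004,0.149,-0.002,0,0,0.39,0],[0.0045,0.167,-0.004,0,0,0.435,0],[0.0045,0.176,-0.005,0,0,0.455,0],[0.0045,0.178,-0.005,0,-0.001,0.461,0]]]'
python3 - <<'E'
from h import *
C2=np.array([.6292,.1983,.034])
goto(C2+Rz(.25)@[-.009,0,.013],FE,.25,radians(20),G,OF)
E
```

```text
time_s: 31.9
eef_pos: [0.5196, 0.1707, 0.1213]
eef_rot: [[0.911, 0.248, 0.329], [0.233, -0.969, 0.084], [0.339, -0.0, -0.941]]
force: [-0.3, 0.2, -0.9]
opening: 0.127
finger_force: 60.0
shift [ 0.0011 -0.0006 -0.0454] turn [ 0.0004 -0.0027 -0.0006] TCP [0.5207 0.1701 0.076 ] t 31.9
```

```bash
python3 -m jog '[[[0.001,-0.0006,-0.002,0,-0.002,0,0],[0.001,-0.0006,-0.005,0,-0.002,0,0],[0.001,-0.0006,-0.011,0,-0.002,0,0],[0.001,-0.0006,-0.019,0,-0.002,0,0],[0.001,-0.0006,-0.028,0,-0.002,0,0],[0.001,-0.0006,-0.035,0,-0.002,0,0],[0.001,-0.0006,-0.041,0,-0.002,0,0],[0.001,-0.0006,-0.044,0,-0.002,0,0],[0.001,-0.0006,-0.0455,0,-0.002,0,0],[0.001,-0.0006,-0.0455,0,-0.002,0,0]]]'
python3 - <<'E'
from h import *
s=get_state();print(s["force"])
arc([15,10,5,0,-7,-14,-21,-28,-33,-33],FE,.25,[-.001,-.002,-.003,-.004,-.005,-.006,-.007,-.008,-.008,-.008],[0]*10)
E
```

```text
time_s: 33.15
eef_pos: [0.521, 0.1698, 0.0763]
eef_rot: [[0.91, 0.247, 0.332], [0.232, -0.969, 0.084], [0.342, 0.0, -0.94]]
force: [-0.4, 0.1, -1.1]
opening: 0.131
finger_force: 60.0
[-0.3925  0.1092 -1.0972]
15 [0.0028 0.0007 0.0079] [-0.021  0.085  0.   ]
10 [0.0064 0.0016 0.0155] [-0.043  0.169  0.   ]
5 [0.0107 0.0027 0.0227] [-0.065  0.254  0.   ]
0 [0.0156 0.004  0.0295] [-0.086  0.338  0.   ]
-7 [0.0236 0.006  0.0387] [-0.116  0.457  0.   ]
-14 [0.0328 0.0084 0.0467] [-0.147  0.575  0.   ]
-21 [0.0429 0.0109 0.0536] [-0.177  0.693  0.   ]
-28 [0.0539 0.0137 0.0591] [-0.207  0.812  0.   ]
-33 [0.0622 0.0159 0.0628] [-0.229  0.896  0.   ]
-33 [0.0622 0.0159 0.0628] [-0.229  0.896  0.   ]
```

Tip, then raise and come back level towards the rest.

```bash
python3 -m jog '[[[0.0028,0.0007,0.0079,-0.021,0.085,0,0],[0.0064,0.0016,0.0155,-0.043,0.169,0,0],[0.0107,0.0027,0.0227,-0.065,0.254,0,0],[0.0156,0.004,0.0295,-0.086,0.338,0,0],[0.0236,0.006,0.0387,-0.116,0.457,0,0],[0.0328,0.0084,0.0467,-0.147,0.575,0,0],[0.0429,0.0109,0.0536,-0.177,0.693,0,0],[0.0539,0.0137,0.0591,-0.207,0.812,0,0],[0.0622,0.0159,0.0628,-0.229,0.896,0,0],[0.0622,0.0159,0.0628,-0.229,0.896,0,0]]]'
python3 -m jog '[[[0,0,0.02,0,0,0,0],[0,0,0.04,0,0,0,0],[0,0,0.06,0,0,0,0],[-0.03,-0.03,0.06,0,-0.12,0,0],[-0.06,-0.07,0.06,0,-0.25,0,0],[-0.1,-0.12,0.06,0,-0.4,0,0],[-0.12,-0.17,0.05,0,-0.4,0,0],[-0.12,-0.2,0.05,0,-0.4,0,0],[-0.12,-0.2,0.05,0,-0.4,0,0],[-0.12,-0.2,0.05,0,-0.4,0,0]]]'
python3 - <<'E'
from h import *
goto(H+[0,0,.1],[0,0,0],HY,0,G,OF*0)
t,d=read_camera("top");a=np.load("top0.npz")["p"]
for c in((.6292,.1983,.012),(.4824,.1715,.012),(.522,.3195,.012)):
    u,v=proj("top",c)[0].round().astype(int);print(u,v);print(np.hstack([a[v-7:v+7:2,u-6:u+7:2].mean(2).astype(int),t[v-7:v+7:2,u-6:u+7:2].mean(2).astype(int)]))
E
```

```text
time_s: 34.4
eef_pos: [0.5837, 0.1858, 0.1366]
eef_rot: [[0.812, 0.247, -0.529], [0.207, -0.969, -0.135], [-0.546, 0.0, -0.838]]
force: [0.7, -0.3, -1.9]
opening: 0.133
finger_force: 60.0
time_s: 35.65
eef_pos: [0.4635, -0.014, 0.1903]
eef_rot: [[0.961, 0.227, -0.157], [0.207, -0.969, -0.135], [-0.183, 0.097, -0.978]]
force: [-0.9, 0.1, -0.8]
opening: 0.132
finger_force: 60.0
shift [-0.0075 -0.2645 -0.0153] turn [ 0.1451 -0.1498  0.1205] TCP [ 0.456  -0.2785  0.175 ] t 35.65
236 164
[[ 66  36  47  75  68  64  74  79  47  66  66  54  42  46]
 [ 34  80 112 109 108 107  98  43  55 106 113  65  42  45]
 [ 44 123 123 120 109 113 110  54 129  95  94  60  43  41]
 [ 60 126 123 123 122 116 109  74 138 125 132 114  42  33]
 [ 59  93 124 125 125 121  86  71 108 145 147  95  42  30]
 [ 74  79  79  89  97  90  41  90  95  93 107  62  44  26]
 [104  68  89  88  68  45  58 120  83 104 104  48  46  21]]
246 218
[[ 90  54  53  66  76  81  78  42  23  23  23  25  21  23]
 [ 44  96 112 112 111 100  78  41  22  20  23  27  23  24]
 [ 83 125 124 115 110 119  97  37  21  24  23  26  24  23]
 [110 126 124 123 121 120 109  33  22  23  23  26  24  23]
 [ 76 115 126 125 128 121  96  33  24  24  24  22  25  23]
 [ 74  83  98  97 101  79  69  23  22  23  25  24  22  26]
 [ 66  77  81  82  83  83  48  23  24  25  23  22  25  24]]
190 204
[[ 68  41  44  67  73  76  75  82  52  55  79  85  88  89]
 [ 36  71 109 109 109 104  46  41  85 127 127 127 120  57]
 [ 68 123 123 119 108 107  65  81 143 141 139 127 125  78]
 [107 124 122 123 121 118  71 125 143 141 141 140 137  85]
 [ 74 111 125 124 125 117  62  88 130 146 143 144 136  73]
 [ 60  82  96  95  95  93  37  72  97 112 111 112 109  45]
 [ 65  78  81  83  83  47  45  77  92  95  97  98  59  54]]
```

```bash
python3 -m jog '[[[0,-0.04,0,0.03,-0.03,0.02,0],[-0.002,-0.09,0,0.06,-0.06,0.05,0],[-0.004,-0.14,0,0.1,-0.1,0.08,0],[-0.006,-0.19,0,0.145,-0.15,0.12,0],[-0.0075,-0.23,-0.005,0.145,-0.15,0.12,0],[-0.0075,-0.255,-0.01,0.145,-0.15,0.12,0],[-0.0075,-0.2645,-0.015,0.145,-0.15,0.12,0],[-0.0075,-0.2645,-0.015,0.145,-0.15,0.12,0],[-0.0075,-0.2645,-0.015,0.145,-0.15,0.12,0],[-0.0075,-0.2645,-0.015,0.145,-0.15,0.12,0]]]'
python3 - <<'E'
from h import *
goto(np.array([.4564,-.279,.085]),[0,0,0],radians(19.66),0,G)
t,d=read_camera("top");np.savez("top2.npz",p=t,d=d)
s=get_state();q=(cloud("top",d)-s["eef_pos"])@(s["eef_rot"]@G.T)
m=(q[...,0]>.062)&(q[...,0]<.105)&(abs(q[...,1])<.022)&(q[...,2]<-.05)&(q[...,2]>-.075)
print("pocket",np.percentile(q[m],[2,98],axis=0),np.median(q[m],0))
f=lambda x,y:cv2.resize(t[y-15:y+15,x-20:x+20,::-1],(400,300),interpolation=cv2.INTER_CUBIC)
cv2.imwrite("pics/k3.png",cv2.convertScaleAbs(np.vstack([np.hstack([f(246,218),f(236,164)]),np.hstack([f(190,204),f(319,181)])]),alpha=1.4))
E
```

```text
time_s: 36.95
eef_pos: [0.4559, -0.2779, 0.1742]
eef_rot: [[0.941, 0.337, -0.002], [0.337, -0.941, -0.001], [-0.002, 0.0, -1.0]]
force: [-0.6, -0.3, -0.1]
opening: 0.131
finger_force: 60.0
shift [ 0.0005 -0.0011 -0.0892] turn [ 0.0007 -0.0018 -0.0006] TCP [ 0.4564 -0.279   0.085 ] t 36.95
pocket [[ 0.0705 -0.0104 -0.0635]
 [ 0.0865  0.0128 -0.0502]] [ 0.0799 -0.     -0.0601]
```

View pics/k3.png

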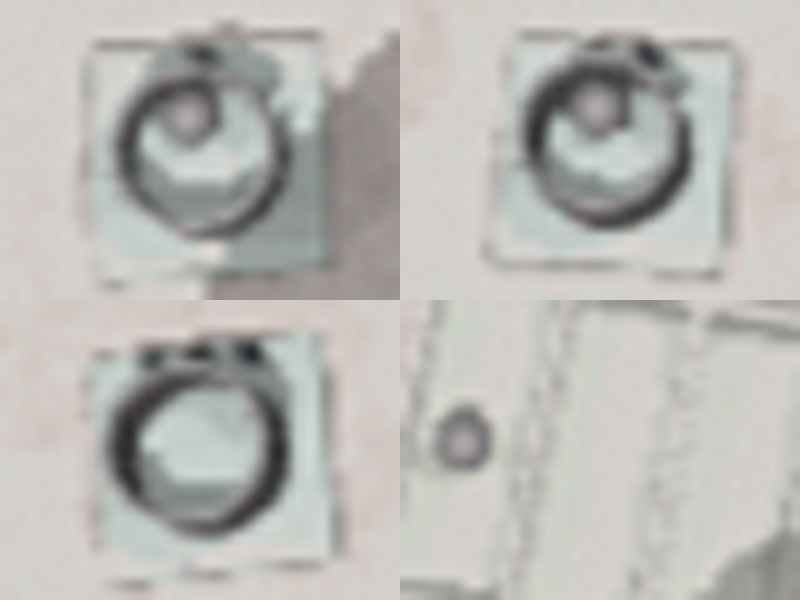

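Balls are in cup 1 (190,112) and cup 2 (600,105), cup 3 is empty, and the third ball is still in the tray (463,438). Now I'll lower the scoop into the rest.

```bash
python3 -m jog '[[[0.0005,-0.001,-0.03,0.001,-0.002,0,0],[0.0005,-0.001,-0.06,0.001,-0.002,0,0],[0.0005,-0.001,-0.075,0.001,-0.002,0,0],[0.0005,-0.001,-0.083,0.001,-0.002,0,0],[0.0005,-0.001,-0.088,0.001,-0.002,0,0],[0.0005,-0.001,-0.092,0.001,-0.002,0,0],[0.0005,-0.001,-0.095,0.001,-0.002,0,0],[0.0005,-0.001,-0.097,0.001,-0.002,0,0],[0.0005,-0.001,-0.098,0.001,-0.002,0,0],[0.0005,-0.001,-0.098,0.001,-0.002,0,0]]]'
python3 - <<'E'
from h import *
print(get_state()["force"]);goto(np.array([.4564,-.279,.0755]),[0,0,0],radians(19.66),0,G)
E
```

```text
time_s: 38.25
eef_pos: [0.4561, -0.2799, 0.076]
eef_rot: [[0.942, 0.336, -0.0], [0.336, -0.942, 0.0], [-0.0, -0.0, -1.0]]
force: [-1.6, -0.4, -0.4]
opening: 0.132
finger_force: 60.0
[-1.5531 -0.3783 -0.3905]
shift [ 0.0003  0.0009 -0.0005] turn [-0.0003 -0.0001  0.0008] TCP [ 0.4564 -0.279   0.0755] t 38.25
```

```bash
python3 -m jog '[[[0.0003,0.0008,-0.0005,0,0,0,0],[0.0003,0.0008,-0.0007,0,0,0,0],[0.0003,0.0008,-0.0007,0,0,0,0.15],[0.0003,0.0008,-0.0007,0,0,0,0.2],[0.0003,0.0008,-0.0007,0,0,0,0.3],[0.0003,0.0008,-0.0007,0,0,0,0.5],[0.0003,0.0008,-0.0007,0,0,0,0.7],[0.0003,0.0008,-0.0007,0,0,0,0.8],[0.0003,0.0008,-0.0007,0,0,0,0.8],[0.0003,0.0008,-0.0007,0,0,0,0.8]]]'
python3 - <<'E'
from h import *
s=get_state();print(s["opening"],s["finger_force"],s["force"])
E
```

```text
time_s: 39.5
eef_pos: [0.4563, -0.279, 0.0752]
eef_rot: [[0.942, 0.336, -0.0], [0.336, -0.942, 0.0], [-0.0, -0.0, -1.0]]
force: [-0.0, 0.2, -0.0]
opening: 0.762
finger_force: 0.0
0.7616027031709993 0.0 [-0.0347  0.2438 -0.0131]
```

Now up and away to the side, so the rest can be seen.

```bash
python3 -m jog '[[[0,0,0.01,0,0,0,0.85],[0,0,0.03,0,0,0,0.85],[0,0,0.08,0,0,0,0.85],[0,0,0.13,0,0,0,0.85],[0,0,0.17,0,0,0,0.85],[-0.02,0.06,0.17,0,0,0,0.85],[-0.02,0.12,0.17,0,0,0,0.85],[-0.02,0.18,0.17,0,0,0,0.85],[-0.02,0.22,0.17,0,0,0,0.85],[-0.02,0.22,0.17,0,0,0,0.85]]]'
python3 - <<'E'
from h import *
A=np.load("top0.npz")["p"];B=np.load("scene0.npz")["p"]
for n,a,c,z in(("top",A,(418,225),.082),("scene",B,(302,150),.075)):
    p,d=read_camera(n);u0,v0=c
    for q in(a,p):
        v=q.max(2).astype(int);m=np.zeros(v.shape,bool);m[v0-32:v0+32,u0-32:u0+32]=1
        N,L,S_,C=cv2.connectedComponentsWithStats((m&(v<38)).astype(np.uint8));i=1+S_[1:,4].argmax();ys,xs=np.nonzero(L==i)
        print(n,S_[i],C[i],cv2.minAreaRect(ray(n,np.c_[xs,ys],z)[:,:2].astype(np.float32)))
    if n=="top":
        q=cloud(n,d);h=(q-H)@Rz(HY);m=(h[...,0]>.062)&(h[...,0]<.105)&(abs(h[...,1])<.022)&(h[...,2]<-.045)&(h[...,2]>-.07);print("pocket",np.median(h[m],0))
E
```

```text
time_s: 40.75
eef_pos: [0.4364, -0.0568, 0.2462]
eef_rot: [[0.941, 0.34, 0.001], [0.34, -0.941, 0.0], [0.001, 0.0, -1.0]]
force: [-0.3, -0.4, -0.4]
opening: 0.85
finger_force: 0.0
top [414 203  20  41 194] [423.     222.6443] ((0.45587608218193054, -0.2785203158855438), (0.10567918419837952, 0.013361860997974873), 19.471019744873047)
top [414 203  16  35 121] [420.4793 218.7686] ((0.4619396924972534, -0.27336496114730835), (0.08908364176750183, 0.012182369828224182), 19.180307388305664)
pocket [ 0.0788 -0.0004 -0.0591]
scene [290 137  23  21 117] [301.8034 144.9145] ((0.4567127227783203, -0.27063262462615967), (0.11187194287776947, 0.03537576645612717), 19.899375915527344)
scene [290 137  23  19 109] [302.3486 144.6422] ((0.4554523229598999, -0.2711026072502136), (0.10958367586135864, 0.03257150202989578), 21.574148178100586)
```

The scoop is seated level where it began: its front end is at the same pixel and the pocket is at the expected offset and height. I'm handing the job in.

```bash
python3 -c "from rig import *;print(close_job())"
```

```text
the job is handed in; nothing more can be done
None
```

The job is handed in at about 41 s: one ball went into the one-stud cup, then one into the two-stud cup, the third ball is still in the tray, the three-stud cup is empty, and the scoop is back in its rest and released.

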